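# Seat a doming stake in the tilting holder and rock it

## Task

Take the white-headed doming stake out of the wooden rack and set its tapered shank squarely into the leaning brass-lined cup of the green tilting holder; how deep the brass bush sits varies, so feel for it and press the stake home along the cup's axis with a firm but gentle push of about 15 N. Then, keeping it home, rock it in the holder to check that it swings free: first lean it gently right over to the low stop, then bring it back up to the upright stop, and leave it standing there, let go of. Leave the red-headed stake, the pliers, the tray and the bench pin alone.

Things in the scene. Friction and masses are not known exactly. Their poses are not given: they have to be found in the camera images.
- stake_center (a point): Centre, half-way up, of the loose doming stake to be seated: 125 mm long, white nylon dome head, steel below, 0.26 to 0.42 kg. z runs from tip to head. Head 48 mm wide, straight from 80 to 108 mm above the tip, domed to 125. It starts upright in one of the rack's two holes (which one varies), its flange resting on the rack's top; straight up 52 mm lifts it clear.
- stake_tip (a point): Middle of the flat tip of the same stake, 62.5 mm below its centre, same axes. From the tip: conical shank, radius 8 mm growing evenly to 20 mm at 50 mm; flange of radius 24 mm from 50 to 54 mm; neck of radius 13 mm up to the head at 80 mm.
- flat_stake_center (a point): Point 62.5 mm above the foot of the other stake, a bystander: red flat head 48 mm wide, straight shank 40 mm thick, 112 mm long, standing in the other hole of the rack.
- rack: Fixed block of light wood, 85 x 215 x 58 mm (x, y, z), with two holes 42.5 mm wide straight through at y = -65 and +65 mm. Origin: centre of its underside.
- holder: Fixed green stake holder: foot 130 x 120 x 14 mm and two fork cheeks at y = 34.5 to 45.5 mm either side, reaching 96 mm high. Origin: centre of its underside; the cup leans towards its -x.
- cup_pivot (a point): Point on the cup's axis at its hinge, 78 mm above the bench. z runs along the axis out of the mouth and turns with the cup; y along the hinge. Cup: dark steel sleeve, 61 mm wide, its rim 7 mm above this point, round a brass bush with a conical bore of the stake's own taper, 37 mm wide at its mouth. The stake is home when its flange is about 7 mm above the bush's mouth.
- cup (a joint): Lean of the cup about its hinge, rad: 0 at the upright stop, where the cup's axis leans 22 degrees from vertical towards the holder's -x; 0.454 at the low stop (48 degrees). Stiff pivot: stays where left, takes about 0.2 N m to move. The bush is screwed into the sleeve to a depth that differs each time: home, the stake's tip lies 19 to 36 mm below the pivot, to be found by feel.
- pliers: Bystander: red-handled pliers, 150 mm long and 14 mm high, loose on the bench; origin at their rivet, jaws to +x.
- tray: Bystander: pale turquoise open tray, 140 x 200 x 45 mm, fixed; origin at the centre of its underside.
- bench_pin: Bystander: sloping light-wood bench pin under a dark steel clamp, 150 x 150 x 45 mm, fixed; origin at the centre of its underside.
Things that resemble listed ones, but are neither listed nor needed, are in the scene too. Leave any purple look-alike of the part that bears stake_center alone. Several things have the shape of the holder; the one meant has the colours described above.

How it is judged:
By the outcome, as a careful person would: the job done as asked, in the order asked, and still so for the second after the job is handed in, with the robot touching nothing.
It also fails if it takes over 61 s, if anything falls off the work surface, if the arm or the gripper's body presses on something with over 40 N, if the wrist force passes 120 N, or if a joint passes its speed limit or range.

## Robot

A 6-joint arm with a two-finger parallel gripper is mounted at the origin on the work surface. World frame = base frame: x ahead of the robot, y to its left, z up, the work surface at z = 0. Lengths are in m, angles in degrees, forces in N, time in s.
With the tool pointing down it reaches from about 0.325 to 0.85 m from the base axis. Payload 15.5 kg.
Tool frame: the origin (TCP) lies midway between the tips of the shut fingers; the grasp point (between the pads) lies 19 mm behind it; z points along the fingers, y is the line along which they close (so a half turn about z gives the same grasp; the last joint's range is limited). The gripper opens to 91 mm and grips with 3 to 60 N. Pads are 32 mm wide; open, the fingers measure 118 mm over their backs; the gripper's body (76 mm by 178 mm) begins 60 mm behind the grasp point.
Start: joints at [62.252, 28.281, 77.091, -0, 74.628, -5.472], TCP at [0.237, 0.578, 0.214] pointing down, gripper open.
Joint ranges: [-166.48, 166.48], [-47.26, 123.95], [12.59, 153.08], [-70.14, 250.14], [6.76, 159.57], [-176.63, 176.63]. Speed limits (degrees/s): [108.29, 108.29, 147.25, 172.46, 172.46, 172.46].

## Interface

Orientations are given as a 3x3 rotation matrix whose columns are the frame's x, y, z axes.
In Python, from bench import ctrl gives the robot as it stands. The module is installed in compiled form; this text tells all that it offers. Calls block until the motion is done:
- ctrl.goto(position, orientation): joint-space move of the TCP to a pose.
- ctrl.move_l(position, vel=0.15, ori=None, contact_N=None): straight line of the TCP; ori=None keeps the orientation; vel is the mean speed in m/s. With contact_N (N) it stops when the force on the tool has changed by that much, and returns True; else False.
- ctrl.movej(angles): joint-space move.
- ctrl.command_gripper(opening): opening from 0.0 (shut) to 1.0 (fully open); the grip force is fixed at half the most; returns when the fingers have stopped.
- ctrl.sleep(seconds).
- ctrl.ik(position, orientation): joint angles nearest the present ones, or None.
- ctrl.read_camera(name): name is "scene" or "top" or "wrist"; returns the picture (400x640x3 uint8, blue, green, red); there is no depth.
- ctrl.camera_params(name): a dict with "fx", "fy", "cx", "cy" (pixels), "pose" (4x4, takes a point from camera to world coordinates); the wrist camera has in their place "T_tool_cam" (4x4, takes a point from camera to tool coordinates, whose origin is the TCP and whose axes are the flange's). Camera axes: x right, y up, looking along -z (the intrinsics and any distortion apply to the point x, -y, -z); pixel columns grow to the right and rows downward; lengths in m; the calibration is good to about 2 mm. The wrist camera is an equidistant fisheye: a pixel r from the principal point sees the ray r / f radians off the axis. A picture is of the moment at which its call begins: read the wrist's pose just before it. camera_params takes no time and is no camera call.
A pose or a line that the arm cannot do raises ctrl.MotionError and nothing moves.
- ctrl.sign_off(): hands the job in, once; it reports no verdict.
Readings, each from a call of its own:
- ctrl.current_t(): time.
- ctrl.current_q(): joint angles.
- ctrl.current_dq(): joint speeds.
- ctrl.current_effort(): joint torques, N m.
- ctrl.current_tool_pos(): TCP position.
- ctrl.current_eef_rot(): TCP orientation.
- ctrl.current_contact_force(): force on the tool from outside, world axes, zero at the start.
- ctrl.current_wrist_torque(): the same for the moment, N m.
- ctrl.current_grip_width(): opening from 0.0 (shut) to 1.0 (fully open).
Only numpy, scipy, OpenCV 4.12 (cv2) and the standard library are available. Lean on these libraries where they do the work, as an engineer would, in place of code of your own. Each camera call takes 0.05 s, during which the arm holds its last target. There are 200 camera calls.

## Working session

There is one attempt and no reset: what is moved stays moved. The work goes in short steps, each a Python script; the robot and the scene stay as the last script left them, time stands still between calls to the robot, and variables do not carry over. Pictures are saved under pics/ and viewed, on a budget of 10 in all, crops included, one or two more only if the job needs it, and the job is handed in when it is done.

```bash
mkdir -p pics
python3 - <<'E'
from bench import ctrl
import cv2,numpy as np
np.set_printoptions(precision=4,suppress=True)
for n in ("scene","top"):
    cv2.imwrite(f"pics/{n}0.png",ctrl.read_camera(n)); print(n,ctrl.camera_params(n))
print(ctrl.camera_params("wrist"),ctrl.current_t(),ctrl.current_eef_rot())
E
```

```text
scene {'fx': 480.5681752479133, 'fy': 480.5681752479133, 'cx': 319.5278597133312, 'cy': 190.52945362098643, 'pose': array([[ 0.9003, -0.2889,  0.3256,  1.0023],
       [ 0.4349,  0.6317, -0.6418, -0.74  ],
       [-0.0203,  0.7194,  0.6943,  0.9394],
       [ 0.    ,  0.    ,  0.    ,  1.    ]])}
top {'fx': 378.9329528802302, 'fy': 378.9329528802302, 'cx': 323.2287622901429, 'cy': 199.13364892481337, 'pose': array([[ 0.0018,  0.9896, -0.1437,  0.4391],
       [-0.9999,  0.0038,  0.0132,  0.03  ],
       [ 0.0136,  0.1437,  0.9895,  1.1886],
       [ 0.    ,  0.    ,  0.    ,  1.    ]])}
{'fx': 309.70691628693146, 'fy': 309.70691628693146, 'cx': 320.57115890197707, 'cy': 197.50438366056073, 'T_tool_cam': array([[-0.0005,  0.9707,  0.2402,  0.0679],
       [ 1.    ,  0.0006, -0.0007, -0.    ],
       [-0.0008,  0.2402, -0.9707, -0.1706],
       [ 0.    ,  0.    ,  0.    ,  1.    ]])} 0.1 [[-0.9253  0.3791 -0.0005]
 [ 0.3791  0.9253 -0.001 ]
 [ 0.0001 -0.0011 -1.    ]]
```

View pics/scene0.png

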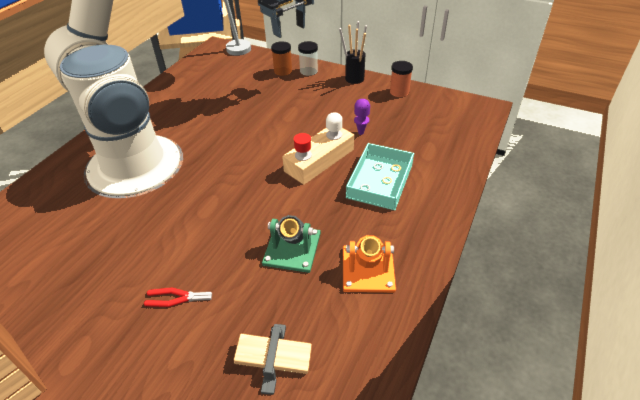

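View pics/top0.png

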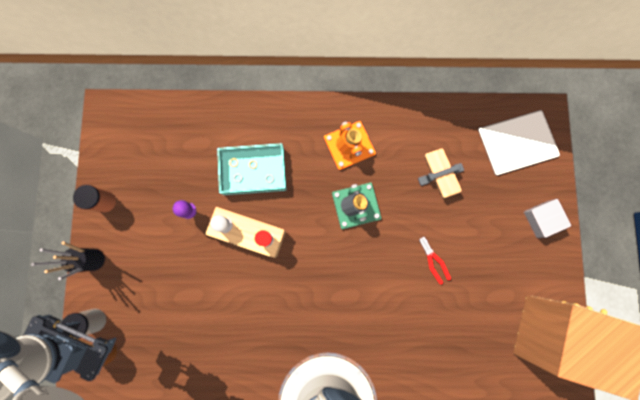

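Run:
```python
import cv2,numpy as np
s=cv2.imread("pics/scene0.png");t=cv2.imread("pics/top0.png")
R=lambda im,x,y,w,h:cv2.resize(im[y:y+h,x:x+w],(400,300),interpolation=cv2.INTER_CUBIC)
cv2.imwrite("pics/m.png",np.vstack([np.hstack([R(s,252,205,80,60+8),R(t,317,176,80,60)]),np.hstack([R(s,275,100,100,75+8),R(t,200,195,100,75)])]))
```

```text
(no output)
```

View pics/m.png

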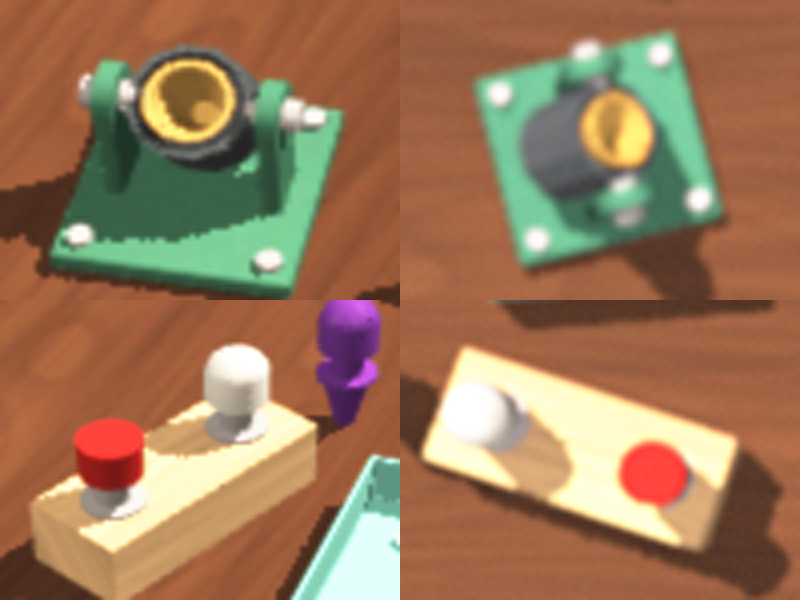

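```bash
cat > h.py <<'E'
from bench import ctrl
import cv2,numpy as np
from scipy.optimize import least_squares
np.set_printoptions(precision=4,suppress=True)
def ray(n,px,T=None):
    P=ctrl.camera_params(n); u=(px[0]-P['cx'])/P['fx'];v=(px[1]-P['cy'])/P['fy']
    if n=='wrist':
        r=np.hypot(u,v); k=np.sin(r)/r if r>1e-9 else 1.
        d=np.array([u*k,-v*k,-np.cos(r)]); M=T@P['T_tool_cam']
    else: d=np.array([u,-v,-1.]);M=P['pose']
    return M[:3,3],M[:3,:3]@d/np.linalg.norm(d)
def onz(n,px,z,T=None):
    o,d=ray(n,px,T); return o+d*(z-o[2])/d[2]
def tri(rs):
    A=sum(np.eye(3)-np.outer(d,d) for o,d in rs);b=sum((np.eye(3)-np.outer(d,d))@o for o,d in rs)
    return np.linalg.solve(A,b)
def proj(p,T):
    P=ctrl.camera_params('wrist');c=np.linalg.inv(T@P['T_tool_cam'])@np.append(p,1)
    x,y,z=c[0],-c[1],-c[2];th=np.arctan2(np.hypot(x,y),z);f=th/np.hypot(x,y)
    return np.array([P['cx']+P['fx']*f*x,P['cy']+P['fy']*f*y])
def pose():
    T=np.eye(4);T[:3,3]=ctrl.current_tool_pos();T[:3,:3]=ctrl.current_eef_rot();return T
def rot(z,y):
    z=np.array(z,float);z/=np.linalg.norm(z);y=np.array(y,float);y-=z*(y@z);y/=np.linalg.norm(y)
    return np.column_stack([np.cross(y,z),y,z])
def shot(name):
    T=pose();im=ctrl.read_camera('wrist');cv2.imwrite(f'pics/{name}.png',im);np.save(f'pics/{name}.npy',T);return im,T
E
python3 - <<'E'
from h import *
M=lambda i,j,s,x,y:(x+i/s,y+j/s)
sc=[(99,93),(260,52),(300,199),(137,240)]
H=[onz('top',M(i,j,5,317,176),.016) for i,j in sc];print(np.array(H));print('holder',np.mean(H,0))
d=(H[1]-H[0]+H[2]-H[3]);print('h dir',d/np.linalg.norm(d))
# rack top corners at z=.058 
R=[onz('top',M(i,j-300,4,200,195),.058) for i,j in [(65,347),(337,437),(302,545),(25,455)]]
print(np.array(R),np.mean(R,0))
print('white',onz('top',M(73,117,4,200,195),.115), onz('scene',(275+238/4,100+(385-300)*83/300),.11))
d=R[0]-R[1];r=d/np.linalg.norm(d);print('rackdir',r)
h=np.array([0.25,-.97,0])
hp=np.mean(H,0)
for lean in (22,48):
  a=np.array([0,0,1])*np.cos(np.radians(lean))+h*np.sin(np.radians(lean))
  for k,y in (('hinge',np.cross(a,h)),('-hinge',-np.cross(a,h)),('perp',h),('-perp',-h)):
    p=np.array([hp[0],hp[1],.078])
    print(lean,k,[ctrl.ik(p+a*s,rot(-a,y)) for s in (.05,.12)])
E
```

```text
[[ 0.6239 -0.0282  0.016 ]
 [ 0.6505 -0.1297  0.016 ]
 [ 0.5576 -0.1532  0.016 ]
 [ 0.5318 -0.0514  0.016 ]]
holder [ 0.5909 -0.0906  0.016 ]
h dir [ 0.2496 -0.9684  0.    ]
[[0.579  0.3353 0.058 ]
 [0.5123 0.1308 0.058 ]
 [0.4328 0.1552 0.058 ]
 [0.4983 0.3614 0.058 ]] [0.5056 0.2457 0.058 ]
white [0.5222 0.3121 0.115 ] [0.531  0.2969 0.11  ]
rackdir [0.3103 0.9506 0.    ]
22 hinge [array([-25.7372,  38.6341,  76.793 ,  16.9363,  79.6675, -45.4696]), array([-27.4145,  35.9572,  70.7648,  16.229 ,  88.4573, -44.4825])]
22 -hinge [array([-25.7372,  38.6341,  76.793 ,  16.9363,  79.6675, 134.5304]), array([-27.4145,  35.9572,  70.7648,  16.229 ,  88.4573, 135.5175])]
22 perp [array([-25.7372,  38.6341,  76.793 ,  16.9363,  79.6675,  44.5304]), array([-27.4145,  35.9572,  70.7648,  16.229 ,  88.4573,  45.5175])]
22 -perp [array([ -25.7372,   38.6341,   76.793 ,   16.9363,   79.6675, -135.4696]), array([ -27.4145,   35.9572,   70.7648,   16.229 ,   88.4573, -134.4825])]
48 hinge [array([-34.2173,  52.1844,  63.9761,  30.1301, 101.9186, -52.7129]), array([-36.6731,  52.1423,  55.4912,  29.8768, 110.4434, -50.3326])]
48 -hinge [array([-34.2173,  52.1844,  63.9761,  30.1301, 101.9186, 127.2871]), array([-36.6731,  52.1423,  55.4912,  29.8768, 110.4434, 129.6674])]
48 perp [array([-34.2173,  52.1844,  63.9761,  30.1301, 101.9186,  37.2871]), array([-36.6731,  52.1423,  55.4912,  29.8768, 110.4434,  39.6674])]
48 -perp [array([ -34.2173,   52.1844,   63.9761,   30.1301,  101.9186, -142.7129]), array([ -36.6731,   52.1423,   55.4912,   29.8768,  110.4434, -140.3326])]
```

```bash
python3 - <<'E'
from h import *
h=np.array([0.2496,-.9684,0]);p=np.array([.591,-.0906,.078])
a=np.array([0,0,1])*np.cos(np.radians(22))+h*np.sin(np.radians(22))
r=np.array([.3103,.9506,0]);s=np.array([.525,.309,0])
yr=np.array([.9506,-.3103,0])
ctrl.goto(p+a*.17,rot(-a,h));ctrl.sleep(.2)
i1,_=shot('w1');print(ctrl.current_t())
ctrl.goto(s+[0,0,.26],rot([0,0,-1],yr));ctrl.sleep(.2)
i2,_=shot('w2');print(ctrl.current_t(),ctrl.current_q(),ctrl.current_contact_force())
cv2.imwrite('pics/w12.png',np.vstack([i1,i2])[:, :])
E
python3 -c "
import cv2,numpy as np
a=cv2.imread('pics/w1.png');cv2.imwrite('pics/w1v.png',cv2.resize(a,(800,500)))
a=cv2.imread('pics/w2.png');cv2.imwrite('pics/w2v.png',cv2.resize(a,(800,500)))"
```

```text
3.25
5.2333 [24.7994 24.7549 75.7512  0.0011 79.5055 42.9436] [ 0.092  -0.8515 -0.1311]
```

View pics/w1v.png

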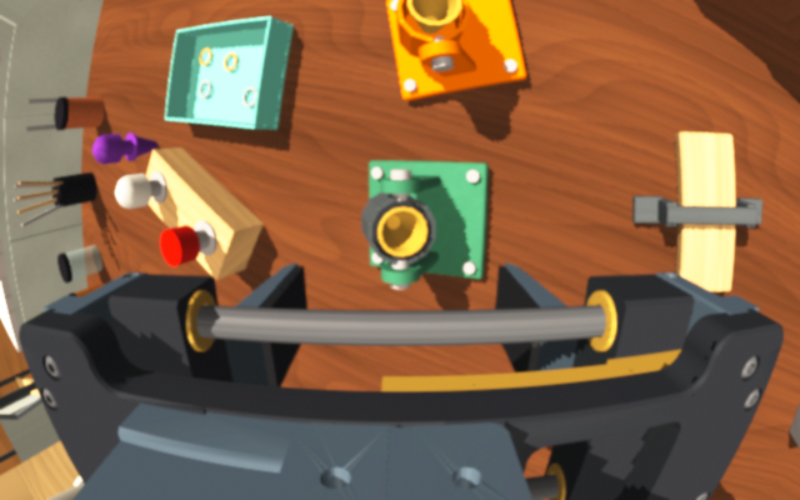

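View pics/w2v.png

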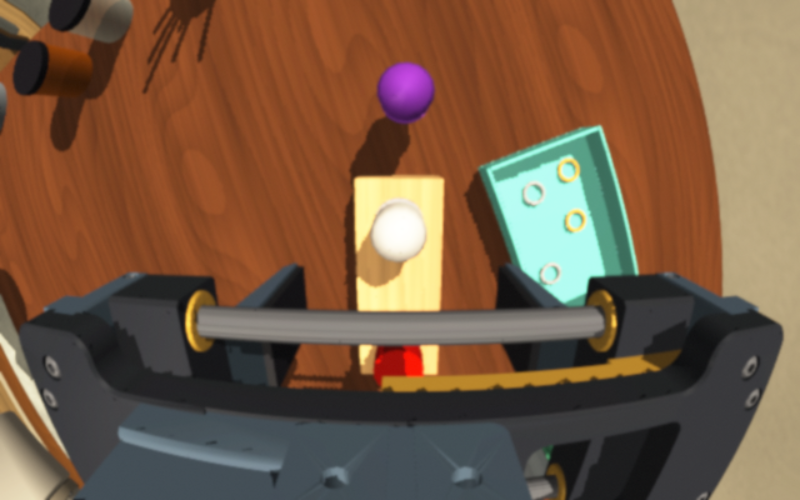

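```bash
cat > ov.py <<'E'
from h import *
def circ(c,a,r,n=72):
    u=np.cross(a,[1,0,0.3]);u/=np.linalg.norm(u);v=np.cross(a,u)
    return [c+r*(np.cos(t)*u+np.sin(t)*v) for t in np.linspace(0,2*np.pi,n)]
def draw(im,T,pts,k,x,y,col):
    q=[((proj(p,T)-[x,y]+.5)*k).astype(int) for p in pts]
    cv2.polylines(im,[np.array(q)],False,col,1)
E
python3 - <<'E'
from ov import *
h=np.array([0.2496,-.9684,0]);g=np.array([.9684,.2496,0]);p=np.array([.591,-.0906,.078])
a=np.array([0,0,1])*np.cos(np.radians(22))+h*np.sin(np.radians(22))
im=cv2.imread('pics/w1.png');T=np.load('pics/w1.npy')
K=5;x,y=280,115;A=cv2.resize(im[y:y+120,x:x+80*1+25],None,fx=4,fy=4,interpolation=cv2.INTER_CUBIC)
draw(A,T,circ(p+a*.007,a,.0305),4,x,y,(255,0,0))
c=p*[1,1,0]
sq=lambda z:[c+[0,0,z]+i*.065*h+j*.06*g for i,j in ((1,1),(1,-1),(-1,-1),(-1,1),(1,1))]
draw(A,T,sq(.014),4,x,y,(255,0,255))
im=cv2.imread('pics/w2.png');T=np.load('pics/w2.npy');x,y=270,130
B=cv2.resize(im[y:y+120,x:x+95],None,fx=4,fy=4,interpolation=cv2.INTER_CUBIC)
r=np.array([.3103,.9506,0]);n=np.array([.9506,-.3103,0]);R=np.array([.5056,.2457,.058])
draw(B,T,[R+i*.1075*r+j*.0425*n for i,j in ((-1,1),(1,1),(1,-1),(-1,-1))],4,x,y,(255,0,255))
s=R+.065*r;draw(B,T,circ(s+[0,0,.058],np.array([0,0,1.]),.024),4,x,y,(255,0,0))
draw(B,T,circ(s+[0,0,.030],np.array([0,0,1.]),.024),4,x,y,(255,0,0))
draw(B,T,circ(s+[0,0,.004],np.array([0,0,1.]),.024),4,x,y,(0,160,0))
cv2.imwrite('pics/ov1.png',np.hstack([A,B]))
m=((im.min(2)>150)&(np.ptp(im.astype(int),2)<40)).astype(np.uint8)
nn,l,st,ce=cv2.connectedComponentsWithStats(m);
for k in range(1,nn):
    if st[k,4]>60: print(st[k],ce[k])
print(proj(s+[0,0,.06],T))
E
```

```text
[418 145  19  20 167] [426.988  154.1437]
[ 299  159   41   47 1478] [319.2294 182.5663]
[432 210  17  18 140] [440.3571 218.2214]
[  0 267  51  92 484] [ 21.9731 307.1364]
[321.7329 188.8887]
```

View pics/ov1.png

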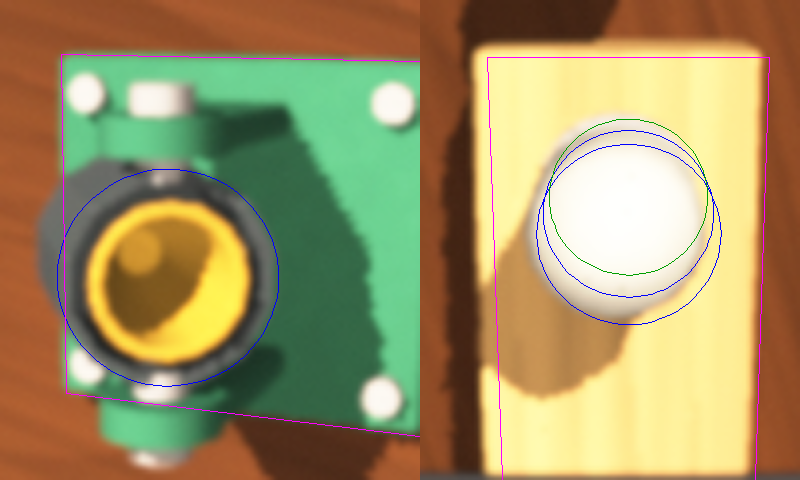

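```bash
cat >> h.py <<'E'
h=np.array([0.2496,-.9684,0]);g=np.array([.9684,.2496,0]);PV=np.array([.591,-.0906,.078])
def ax(deg): return np.array([0,0,1])*np.cos(np.radians(deg))+h*np.sin(np.radians(deg))
def F(): return np.mean([ (ctrl.sleep(.02),ctrl.current_contact_force())[1] for _ in range(3)],0)
E
python3 - <<'E'
from h import *
s=np.array([.5243,.3106,0])
Rg=rot([0,0,-1],[.9506,-.3103,0])
ctrl.goto(s+[0,0,.17],Rg)
print(ctrl.move_l(s+[0,0,.083],.12,contact_N=6),ctrl.current_tool_pos(),F())
ctrl.command_gripper(0.0);print('w',ctrl.current_grip_width()*91,F())
ctrl.move_l(s+[0,0,.16],.12);print(F(),ctrl.current_grip_width()*91,ctrl.current_t())
a=ax(22);ctrl.goto(PV+a*(.06+.075),rot(-a,h));ctrl.sleep(.3)
print(F(),ctrl.current_grip_width()*91,ctrl.current_t(),ctrl.current_q(),ctrl.current_tool_pos()-(PV+a*.135))
i,_=shot('w3')
x,y=240,100;A=cv2.resize(i[y:y+150,x:x+200],(800,600));cv2.imwrite('pics/w3v.png',A)
E
```

```text
False [0.5249 0.3109 0.084 ] [0.1921 0.1367 0.314 ]
w 47.22655483100863 [-0.6449  0.1553  1.4277]
[ 0.0115  0.5068 -3.5584] 47.144549315842795 8.2417
[ 0.2699  0.1368 -3.9015] 47.01110401032574 10.2917 [-27.7015  35.49    69.337   16.1119  90.3376  45.7403] [0.0001 0.0004 0.    ]
```

View pics/w3v.png

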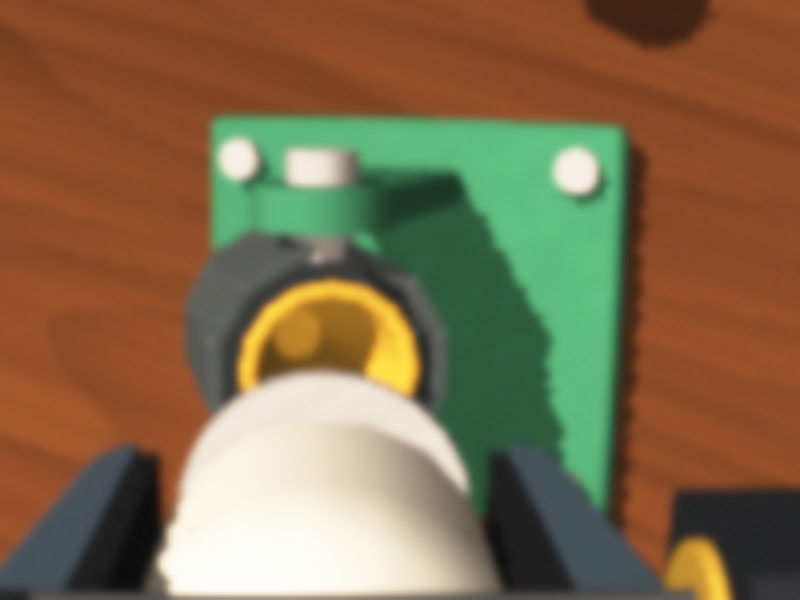

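Run:
```python
from h import *
a=ax(22);f0=F();t0=ctrl.current_t()
print(ctrl.move_l(PV+a*.085,.08,contact_N=4),(ctrl.current_tool_pos()-PV)@np.c_[a,h,g])
hit=ctrl.move_l(PV+a*.035,.025,contact_N=4)
ctrl.sleep(.15);d=F()-f0
print(hit,'tip s,h,g',(ctrl.current_tool_pos()-PV)@np.c_[a,h,g]-[.076,0,0],'F a,h,g',d@np.c_[a,h,g],'tau',ctrl.current_wrist_torque(),ctrl.current_t())
```

```text
False [0.0854 0.0321 0.0002]
True tip s,h,g [-0.021   0.0203 -0.0004] F a,h,g [-0.3941 -3.708   2.5856] tau [ 0.7484 -0.0947 -0.1204] 12.55
```

```bash
cat >> h.py <<'E'
def comp(a,f0,target,steps,ds=.001,k=.00015,stop=15.):
    b=np.cross(g,a);b*=np.sign(b@h);M=np.c_[a,b,g];R=rot(-a,h)
    for i in range(steps):
        f=(F()-f0)@M; e=(ctrl.current_tool_pos()-PV)@M
        print(round(ctrl.current_t(),2),'tip mm',(e-[.076,0,0])*1e3,'cmd',(((target-PV)@M)-[.076,0,0])*1e3,'F',f)
        if f[0]>=stop: break
        st=min(ds,max(.0002,(stop-f[0])*ds/10))
        lat=np.clip(k*f[1:],-.0006,.0006)
        target=target+M@np.r_[-st,lat]
        ctrl.move_l(target,.02,ori=R)
    return target
E
python3 - <<'E'
from h import *
a=ax(22)
f0=np.array([.2699,.1368,-3.9015])
t=comp(a,f0,np.array(ctrl.current_tool_pos()),14);np.save('t.npy',t)
print(ctrl.current_grip_width()*91,ctrl.current_wrist_torque())
E
```

```text
12.6 tip mm [-21.0272  -0.3033  -0.4005] cmd [-21.0377  -0.3527  -0.4005] F [ 0.0324 -4.3004  1.6262]
12.9 tip mm [-21.7973  -0.7444  -0.0661] cmd [-22.0377  -0.9528  -0.1566] F [ 5.7255 -1.9401  0.9412]
13.2 tip mm [-22.7076  -0.934    0.1157] cmd [-22.9652  -1.2439  -0.0154] F [ 8.2912 -0.9596  0.2739]
13.5 tip mm [-23.5807  -1.1188   0.1316] cmd [-23.6361  -1.3878   0.0257] F [6.5709 1.474  0.9787]
13.8 tip mm [-24.615   -1.1602   0.1702] cmd [-24.479   -1.1667   0.1725] F [5.4348 1.4415 1.0147]
14.1 tip mm [-25.5657  -1.0723   0.2568] cmd [-25.4355  -0.9504   0.3248] F [ 6.6237 -0.076   1.0452]
14.4 tip mm [-26.3879  -1.0951   0.4091] cmd [-26.2731  -0.9618   0.4816] F [ 5.9353 -1.7049 -0.0442]
14.7 tip mm [-27.2952  -1.1858   0.4503] cmd [-27.1796  -1.2176   0.4749] F [5.5976 0.1613 0.7986]
15.0 tip mm [-28.2258  -1.1571   0.5577] cmd [-28.1199  -1.1934   0.5947] F [5.0393 0.1019 0.8079]
15.3 tip mm [-29.2024  -1.1533   0.6723] cmd [-29.116   -1.1781   0.7159] F [5.0591 0.7522 0.2959]
15.6 tip mm [-30.2327  -1.0734   0.6957] cmd [-30.1101  -1.0653   0.7603] F [5.3048 1.275  0.0335]
15.9 tip mm [-31.1634  -0.9703   0.7205] cmd [-31.0796  -0.874    0.7654] F [ 5.7927 -1.118  -0.168 ]
16.2 tip mm [-32.0167  -0.9932   0.7414] cmd [-32.0003  -1.0417   0.7402] F [5.9353 0.5649 0.0976]
16.5 tip mm [-32.7457  -0.8692   0.7905] cmd [-32.9068  -0.957    0.7548] F [ 8.7315  0.3415 -0.5666]
47.0369038735683 [-0.2174  0.346   0.1337]
```

Run:
```python
from h import *
i,_=shot('w4');s=ctrl.read_camera('scene');cv2.imwrite('pics/s4.png',s)
A=cv2.resize(i[100:250,240:440],(400,300),interpolation=cv2.INTER_CUBIC);B=cv2.resize(s[150:285,225:405],(400,300),interpolation=cv2.INTER_CUBIC)
cv2.imwrite('pics/v4.png',np.hstack([A,B]))
```

```text
(no output)
```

View pics/v4.png

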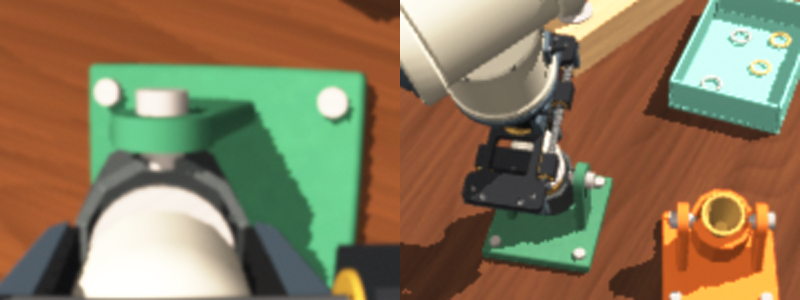

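Run:
```python
from h import *
a=ax(22)
f0=np.array([.2699,.1368,-3.9015])
t=comp(a,f0,np.load('t.npy'),12,ds=.0008,stop=14.);np.save('t.npy',t)
print(ctrl.current_grip_width()*91,ctrl.current_wrist_torque())
i,_=shot('w5')
a,b=[cv2.cvtColor(cv2.imread(f'pics/{n}.png'),cv2.COLOR_BGR2GRAY)[150:262,285:355].astype(float) for n in('w3','w5')]
print(np.abs(a-b).mean(1).round().astype(int))
```

```text
16.9 tip mm [-32.929   -0.8773   0.8735] cmd [-33.5337  -0.9057   0.6698] F [15.3606 -2.1214 -1.7638]
47.154669662495536 [-0.2278  0.3775  0.0921]
[73 67 63 57 51 48 47 39 27 29 37 43 45 46 48 52 56 58 59 57 48 46 48 47
 41 38 44 49 51 52 51 50 51 50 47 42 43 45 43 43 44 47 47 47 44 36 28 22
 16 14 14 13 13 13 13 14 15 15 15 15 15 15 15 14 14 14 14 13 13 13 13 13
 12 12 11 11 10 10 10  9  9  9  8  8  7  7  6  6  6  6  6  6  5  5  5  5
  6  8 15 17 13 14 14 15 15 15 16 16 17 18 18 18]
```

```bash
cat >> h.py <<'E'
F0=np.array([.2699,.1368,-3.9015])
def basis(deg):
    a=ax(deg);b=np.cross(g,a);b*=np.sign(b@h);return np.c_[a,b,g]
P2=PV-.0009*basis(22)[:,1]
def mom(M0=None):
    f=ctrl.current_contact_force()-F0
    return (np.array(ctrl.current_wrist_torque())+np.cross(ctrl.current_tool_pos()-P2,f))@np.cross(basis(22)[:,0],basis(22)[:,1])
def rock(degs,c,fa=9.,stopm=1.2,vel=.01,m0=0.):
    for th in degs:
        M=basis(th);ctrl.move_l(P2+M@c,vel,ori=rot(-M[:,0],h))
        f=(F()-F0)@M;e=(ctrl.current_tool_pos()-P2)@M;m=mom()
        z=np.array(ctrl.current_eef_rot())[:,2];act=np.degrees(np.arctan2(-z@h,-z[2]))
        print(round(ctrl.current_t(),2),'th',round(th,1),round(act,2),'tip',(e-[.076,0,0])*1e3,'F',f,'m',round(m,2),ctrl.current_wrist_torque())
        if abs(m-m0)>stopm or np.abs(f).max()>28: print('STOP');break
        c=c+np.r_[np.clip((f[0]-fa)*.00004,-.0004,.0004),np.clip(f[1:]*.00005,-.0003,.0003)]
    np.save('c.npy',np.r_[c,th]);return c,th
E
python3 - <<'E'
from h import *
M=basis(22);c=M.T@(np.load('t.npy')-P2);print(c,mom())
rock([22,24,26,28,30],c,m0=mom())
E
```

```text
[ 0.0425 -0.      0.0007] -0.1121755723630871
17.25 th 22 21.98 tip [-32.9447   0.0266   0.8717] F [15.1027 -1.6403 -1.6218] m -0.12 [-0.1119  0.3131  0.0979]
17.59 th 24 24.0 tip [-32.9192   0.0388   0.7735] F [11.7569 -1.6074 -0.7488] m -0.4 [-0.3759  0.0909  0.1345]
17.93 th 26 26.0 tip [-32.9374   0.0287   0.7056] F [11.0242 -1.5023  0.324 ] m -0.54 [-0.5036 -0.0017  0.0193]
18.27 th 28 28.0 tip [-32.9022  -0.0238   0.7033] F [ 9.9983 -1.0366  0.0518] m -0.6 [-0.5643 -0.1081  0.0508]
18.62 th 30 30.01 tip [-32.871   -0.0321   0.7182] F [ 9.6807 -1.0825 -0.1914] m -0.71 [-0.6576 -0.1168 -0.051 ]
```

Run:
```python
from h import *
c=np.load('c.npy')[:3]
c,th=rock([32,34,36,38,40,42,44,45.5,46.5,47.3,48,48.5,49],c,m0=-.6,stopm=.7)
i,_=shot('w6');s=ctrl.read_camera('scene')
A=cv2.resize(i[100:250,240:440],(400,300),interpolation=cv2.INTER_CUBIC);B=cv2.resize(s[150:285,225:405],(400,300),interpolation=cv2.INTER_CUBIC)
cv2.imwrite('pics/v6.png',np.hstack([A,B]))
```

```text
18.96 th 32 32.02 tip [-32.8591   0.0026   0.7168] F [ 9.6932 -0.6565  0.2874] m -0.73 [-0.6833 -0.0659 -0.0215]
19.31 th 34 34.03 tip [-32.881   -0.0326   0.7269] F [ 9.0322 -0.4426  0.047 ] m -0.86 [-0.8407 -0.1774 -0.0592]
19.66 th 36 36.04 tip [-32.8601  -0.075    0.6828] F [ 9.6059 -0.7284  0.2165] m -1.01 [-0.9726 -0.1965 -0.0887]
20.01 th 38 38.05 tip [-32.8458  -0.121    0.6909] F [ 9.5101 -0.4747  0.3698] m -1.05 [-0.9977 -0.2695 -0.1029]
20.36 th 40 40.06 tip [-32.8152  -0.0811   0.7115] F [9.444  0.0338 0.9782] m -1.05 [-1.0024 -0.2524 -0.1078]
20.71 th 42 42.07 tip [-32.851   -0.0775   0.7077] F [8.7155 0.5505 0.4603] m -1.0 [-0.9931 -0.2457 -0.095 ]
21.06 th 44 44.08 tip [-32.8182  -0.0464   0.6885] F [ 9.064  -0.6771 -0.4407] m -1.06 [-1.0021 -0.2268 -0.0431]
21.37 th 45.5 45.59 tip [-32.781   -0.0736   0.7125] F [ 9.3645 -0.5824  0.5418] m -1.13 [-1.0746 -0.2782 -0.1003]
21.67 th 46.5 46.62 tip [-32.7759  -0.0486   0.6987] F [10.0766 -0.3877  0.1662] m -1.15 [-1.0908 -0.3052 -0.0743]
21.97 th 47.3 47.44 tip [-32.7875  -0.0394   0.689 ] F [ 9.4858 -0.2699  0.6898] m -1.32 [-1.2487 -0.3557 -0.1482]
STOP
```

Run:
```python
from h import *
c=np.load('c.npy')[:3]
c,th=rock([47.3,47.7,48.1,48.5,48.9,49.3],c,m0=-.6,stopm=1.4)
i,_=shot('w6');s=ctrl.read_camera('scene')
A=cv2.resize(i[100:250,240:440],(400,300),interpolation=cv2.INTER_CUBIC);B=cv2.resize(s[150:285,225:405],(400,300),interpolation=cv2.INTER_CUBIC)
cv2.imwrite('pics/v6.png',np.hstack([A,B]))
```

```text
22.37 th 47.3 47.42 tip [-32.7616  -0.0943   0.687 ] F [8.8178 0.5128 0.5521] m -1.28 [-1.2722 -0.3122 -0.0934]
22.67 th 47.7 47.83 tip [-32.7814  -0.044    0.7025] F [ 8.9592 -0.2161  0.979 ] m -1.29 [-1.2493 -0.2783 -0.1178]
22.97 th 48.1 48.23 tip [-32.7748  -0.0619   0.7314] F [ 8.9267 -0.4807  0.0523] m -1.33 [-1.321  -0.2474 -0.1011]
23.27 th 48.5 48.63 tip [-32.7759  -0.0889   0.7122] F [ 9.3803  0.2089 -0.0003] m -1.36 [-1.3409 -0.2901 -0.117 ]
23.57 th 48.9 49.03 tip [-32.7581  -0.0387   0.7053] F [ 8.5193 -0.3915 -0.1372] m -1.49 [-1.4208 -0.3167 -0.0524]
23.87 th 49.3 49.42 tip [-32.7588  -0.0998   0.7179] F [ 8.7285 -0.7381  0.617 ] m -1.71 [-1.6564 -0.3045 -0.0374]
```

View pics/v6.png

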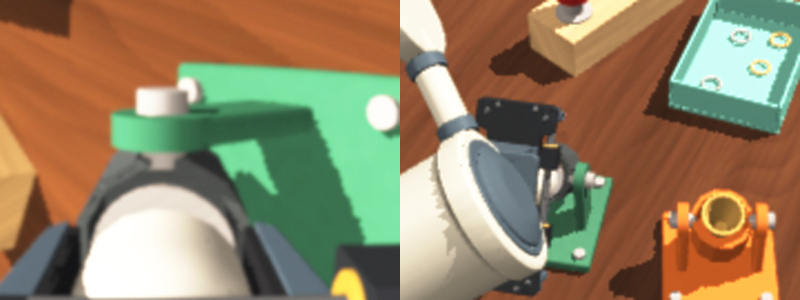

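Run:
```python
from h import *
c=np.load('c.npy')[:3]
rock([49.7,50.1,50.5,50.9],c,m0=-.6,stopm=1.75)
```

```text
24.27 th 49.7 49.82 tip [-32.7535  -0.1243   0.756 ] F [ 9.5794 -1.1941 -0.2229] m -1.94 [-1.8315 -0.415  -0.0345]
24.57 th 50.1 50.21 tip [-32.712   -0.2379   0.7464] F [ 9.2366 -1.4777 -0.4731] m -1.99 [-1.9062 -0.4327 -0.0298]
24.87 th 50.5 50.62 tip [-32.7453  -0.455    0.7247] F [ 9.2263 -2.6866  0.029 ] m -2.04 [-1.8912 -0.3956 -0.0137]
25.17 th 50.9 51.01 tip [-32.7738  -0.7224   0.7239] F [ 9.6103 -3.9693 -0.2101] m -1.84 [-1.6479 -0.3791 -0.0416]
```

Run:
```python
from h import *
c=np.load('c.npy')[:3]
c,th=rock([50,48,45.5,43,40.5,38,35.5,33,30.5,28,26,25],c,m0=-.6,stopm=2.2,fa=10)
rock([24.4,23.8,23.2,22.6,22,21.4,20.8],c,m0=-.0,stopm=1.3,fa=10)
```

```text
25.47 th 50 50.05 tip [-32.8056  -0.7498   0.709 ] F [9.7152 0.4214 0.0187] m -1.82 [-1.8073 -0.3574 -0.0253]
25.82 th 48 48.07 tip [-32.89    -0.6896   0.7003] F [8.8293 2.5987 0.4499] m -1.49 [-1.5629 -0.3588 -0.1475]
26.19 th 45.5 45.59 tip [-32.9535  -0.6362   0.6777] F [8.864  1.9282 0.1084] m -1.52 [-1.553  -0.3546 -0.1542]
26.57 th 43 43.1 tip [-32.9697  -0.5987   0.7058] F [ 9.9184  1.1861 -0.2314] m -1.32 [-1.3241 -0.2392 -0.0636]
26.95 th 40.5 40.61 tip [-32.9886  -0.5889   0.7012] F [9.851  1.5429 0.0809] m -1.22 [-1.2641 -0.2276 -0.0138]
27.33 th 38 38.12 tip [-33.0057  -0.5835   0.7209] F [10.5533  1.0514 -0.3349] m -1.07 [-1.1218 -0.1823 -0.0815]
27.72 th 35.5 35.64 tip [-33.0148  -0.5595   0.7073] F [9.9035 0.4941 0.289 ] m -0.96 [-0.9784 -0.1429 -0.0347]
28.1 th 33 33.14 tip [-33.0202  -0.5328   0.7189] F [11.1577  0.1936 -0.2677] m -0.9 [-0.8886 -0.1101 -0.0229]
28.48 th 30.5 30.65 tip [-33.0261  -0.5403   0.6845] F [10.9072  0.0483  0.0002] m -0.8 [-0.7937 -0.1555 -0.0899]
28.88 th 28 28.15 tip [-33.0025  -0.5324   0.7144] F [10.1464  0.1028  0.0756] m -0.74 [-0.743
[... 339 characters left out ...]
84  -0.0852 -0.118 ]
30.12 th 23.8 23.89 tip [-33.0168  -0.5029   0.7053] F [ 9.49   -0.3231  0.6051] m -0.44 [-0.4708 -0.0092 -0.0651]
30.43 th 23.2 23.25 tip [-33.0252  -0.5604   0.7356] F [7.4536 0.2015 0.1908] m -0.45 [-0.4782 -0.0417 -0.0825]
30.73 th 22.6 22.63 tip [-33.0404  -0.5781   0.7536] F [ 8.6117 -0.5264 -0.3581] m -0.42 [-0.4459  0.1115 -0.0856]
31.02 th 22 22.02 tip [-33.0275  -0.5542   0.7793] F [ 8.3394  0.4025 -0.3949] m -0.33 [-0.4     0.1579  0.0207]
31.32 th 21.4 21.42 tip [-33.0153  -0.5228   0.8145] F [10.4709  0.6469 -0.6339] m 0.14 [0.0633 0.2226 0.0471]
31.62 th 20.8 20.82 tip [-33.0523  -0.3928   0.7902] F [ 9.1166  1.4788 -0.4642] m 0.19 [ 0.0898  0.19   -0.0199]
```

Run:
```python
from h import *
c=np.load('c.npy')[:3]
c,th=rock([20.4,20.2],c,m0=0,stopm=1.3,fa=15)
c,th=rock([20.6,20.8,21],c,m0=0,stopm=1.3,fa=15)
c,th=rock([21],c,m0=0,stopm=1.3,fa=5); c,th=rock([21],c,m0=0,stopm=1.3,fa=3)
ctrl.command_gripper(1.0);ctrl.sleep(.2);print(F(),ctrl.current_grip_width())
R=ctrl.current_eef_rot();ctrl.move_l(np.array(ctrl.current_tool_pos())+ax(21)*.10,.08);print(F(),ctrl.current_t())
a=ax(22);ctrl.goto(PV+a*.17,rot(-a,h));ctrl.sleep(.2)
i,T=shot('w7');np.save('pics/w7.npy',T);print(ctrl.current_t())
from ov import circ,draw
x,y=270,110;A=cv2.resize(i[y:y+120,x:x+110],None,fx=5,fy=5,interpolation=cv2.INTER_CUBIC)
P=P2-np.r_[0,0,0]
for s in(.125,):pass
for deg,col in((22,(255,0,0)),):
    M=basis(deg);o=P2+M[:,2]*.0007;tip=o-M[:,0]*.033
    for s,r in((.054,.024),(.108,.024)): draw(A,T,circ(tip+M[:,0]*s,M[:,0],r),5,x,y,col)
    draw(A,T,circ(o+M[:,0]*.007,M[:,0],.0305),5,x,y,(0,0,255))
cv2.imwrite('pics/v7.png',A)
```

```text
31.93 th 20.4 20.39 tip [-33.0856  -0.2346   0.778 ] F [ 9.1184  2.8627 -0.107 ] m 0.08 [-0.0412  0.1325 -0.0479]
32.23 th 20.2 20.17 tip [-33.2135   0.0265   0.8287] F [10.2042  3.2253 -0.2805] m 0.03 [-0.1389  0.1597 -0.0331]
32.52 th 20.6 20.59 tip [-33.2557   0.0356   0.8522] F [12.1854  0.8738 -1.2089] m 0.01 [-0.0825  0.2025  0.0058]
32.83 th 20.8 20.78 tip [-33.2879   0.0405   0.8439] F [13.2673 -0.118  -1.3486] m -0.0 [-0.0478  0.304  -0.0431]
33.12 th 21 20.98 tip [-33.2741   0.0281   0.836 ] F [13.6094 -0.3853 -0.0691] m -0.01 [-0.0647  0.2654  0.0056]
33.42 th 21 20.97 tip [-33.2702   0.0299   0.852 ] F [14.1843  0.4582 -0.8448] m -0.01 [-0.105   0.2987  0.0289]
33.73 th 21 20.99 tip [-33.2585  -0.0002   0.7619] F [10.5679  0.2224  0.3226] m -0.12 [-0.1726  0.0548 -0.1201]
[ 0.2426 -0.0018  0.0358] 1.002334014461961
[ 0.2965  0.4759 -0.2227] 36.2333
36.7333
```

View pics/v7.png

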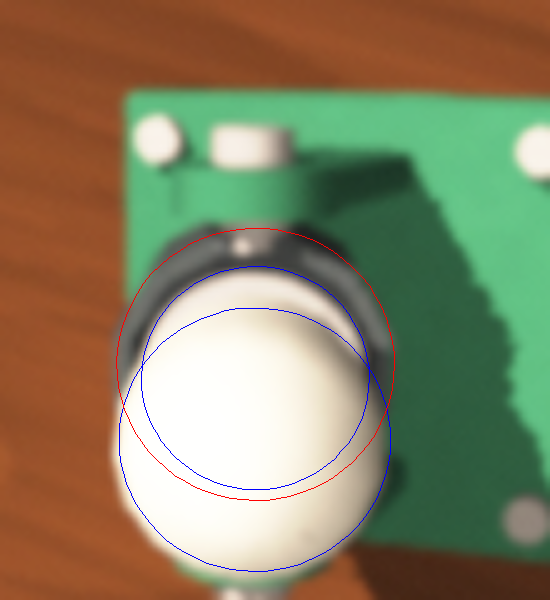

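Run:
```python
from h import *
print(np.abs(np.load('pics/w1.npy')-np.load('pics/w7.npy')).max())
a,b=[cv2.imread(f'pics/{n}.png').astype(int)[...,1] for n in('w1','w7')]
for r in (158,162,166,170,174,178,182):
    print(r,'w1',a[r,284:306],'\n    w7',b[r,284:306]);
```

```text
0.0009171335445437906
158 w1 [ 88  88  88  88  88  89  89  90  90  94 108 131 149 145 133 120 112 108
 107 107 106 107] 
    w7 [ 80  80  81  80  81  81  80  80  82  86 107 143 172 184 186 186 184 179
 165 139 117 103]
162 w1 [ 93  92  93  93  93  93  93  92  95 101 108 111 111 111 109 108 107 106
 107 107 107 109] 
    w7 [ 82  84  83  84  84  85  85  83  84  88 108 143 172 183 180 168 146 119
 104 104 108 111]
166 w1 [ 86  88  86  87  88  90  95 102 108 111 111 112 112 112 111 112 113 115
 117 115 113 104] 
    w7 [ 79  78  79  78  78  79  78  80  79  86 105 140 166 169 151 130 117 113
 108  97  86  77]
170 w1 [ 89  89  88  88  92  99 107 110 112 111 112 111 111 111 112 112 112 108
  98  83  72  71] 
    w7 [ 82  80  79  78  79  78  78  79  78  80  90 111 122 120 115 109  96  82
  79 103 149 190]
174 w1 [ 87  87  87  88  92  99 103 106 109 112 111 112 113 113 113 108  94  81
  72  73  96 151] 
    w7 [ 79  80  79  79  79  80  81  82  83  88  97 107 112 106  89  81 109 164
 211 234 240 244]
178 w1 [ 93  94  94  94  96  98  99  99 101 103 108 113 115 108  94  81  71  75
 103 166 218 227] 
    w7 [ 84  84  86  86  86  86  85  86  94 106 110 101  80  62  94 169 226 243
 247 249 249 250]
182 w1 [ 93  94  93  94  95  97  98  99  98 102 105 110 110 101  82  72  74 107
 176 225 227 196] 
    w7 [ 85  85  84  85  85  85  85  89  97 107 110 104 104 148 215 243 250 252
 253 253 253 254]
```

```bash
python3 -c "
from bench import ctrl
print(ctrl.current_contact_force(),ctrl.current_t());ctrl.sign_off()"
```

```text
[-0.67297259 -0.61556131  0.72265283] 36.7333
the job is handed in; nothing more can be done
```

I seated the white-headed stake in the green holder's cup, rocked it to both stops and let go of it at the upright stop. The job was handed in at 36.7 s with the gripper clear. I never sent the arm to the red-headed stake, the pliers, the tray, the bench pin or the purple look-alike.

- **Seating:** I pressed it home along the cup's axis with 15 N. The tip stopped about 33 mm below the pivot, within the expected 19 to 36 mm.
- **Rocking:** I kept about 9–10 N on it along the axis throughout. At the low stop, from a tool lean of about 49°, the moment rose and then levelled off. At the upright stop it jumped at about 21.4°. I pressed it again there at about 14 N, and it did not move before I let go.
- **Last check:** The wrist picture shows the flange and head within about 1 mm of where an upright, fully seated stake should be. The force on the tool was close to zero.

Three things did not quite agree:

- **Cup's starting lean:** Comparing the first and last pictures, the cup seems to have started at about 28°, not 22°. The stake therefore went in slightly tilted and pushed the cup upright, with a steady drag of about 5 N.
- **Tip reading:** The tip read about 0.3 mm deeper at the end than at the first 15 N press. That could be a small slip in the grip or a little more seating; I did not check which.
- **At the low stop:** The stake seems to have tilted 1–2° in the fingers as I pushed against the low stop.

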